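Couple two tube-rack carriers with a tapered drift

ROBOT

A 6-joint arm with a two-finger parallel gripper is mounted at the origin on the work surface. World frame = base frame: x ahead of the robot, y to its left, z up, the work surface at z = 0. Lengths are in mm, angles in rad, forces in N, time in s.
With the tool pointing down it reaches from about 350 to 875 mm from the base axis. Payload 4.2 kg.
Tool frame: the origin (TCP) lies at the very end of the fingers, on their centre line; the grasp point (between the pads) lies 19 mm behind it; z points along the fingers, y is the line along which they close (so a half turn about z gives the same grasp; the last joint's range is limited). The gripper opens to 85 mm and grips with 20 to 120 N. Pads are 22 mm wide; open, the fingers measure 114 mm over their backs; the gripper's body (76 mm by 85 mm) begins 54 mm behind the grasp point. The pads swing forward as they close: fully open they stand 13 mm farther back than shut.
Start: joints at [1.582, 0.385, 0.008, 0, -1.194, -0.259], TCP at [153.263, 605.896, 231.312] pointing down, gripper open.
Joint ranges: [-3.14, 3.14], [-1.21, 2.06], [-1.07, 1.41], [-3.16, 2.05], [-2.99, -0.16], [-3.1, 3.1]. Speed limits (rad/s): [2.79, 2.79, 3.14, 3.14, 3.14, 3.14].

INTERFACE

Orientations are given as a unit quaternion [x, y, z, w].
In Python, from bench import read_state, get_image, camera_model, job_done gives the robot as it stands.
- The arm moves only by the shell command python3 -m handwheel 'ROWS'. ROWS is JSON, a list of rows, each a list of 7 numbers: the shift along the tool's x, y, z in m, then the turn, a rotation vector about the tool's x, y, z in rad, then the gripper's target within -1 to 1 (fully open at 1, half-way at 0, shut at -1). In form: [[dx, dy, dz, wx, wy, wz, jaw], ...]. A call has 1 to 10 rows; each row is the pose to reach, as a shift and turn from the pose commanded when the call began, along the tool's axes at that moment; what a row does not reach only later rows make up. A row lasts 1/8 s, in which the tool goes at most 62.5 mm and 10.7 degrees, less where a joint would pass 70% of its speed; a pose out of reach is approached as far as the arm can. A call with a gripper value outside its range is refused whole. The fingers move at their own pace and stop on an object; the grip force is fixed at half the most. Time passes only in rows, so rows that repeat a pose let the fingers close. It gives the time, the measured TCP pose, the force, the opening and the grip force at its end, in the units of the state.
- read_state(): the state, without advancing time (a new reading comes with each control period).
- get_image(name): name is "scene" or "top"; returns (picture, depth): 420x560x3 uint8, blue, green, red; 420x560 float32, mm along the optical axis (not along the pixel's ray), 0 where there is no reading.
- camera_model(name): a dict with "K" (3x3 intrinsics, pixels), "dist" ([k1, k2, p1, p2, k3] as OpenCV has them; the pictures are not rectified), "rvec" (rotation vector, rad) and "tvec" (3), from world to camera coordinates, as OpenCV has them. Camera axes: x right, y down, z forward; pixel columns grow to the right and rows downward; lengths in mm; the calibration is good to about 2 mm. A picture is of the moment at which its call begins. camera_model takes no time and is no camera call.
- job_done(): hands the job in; it is judged then, once.
The state is a dict: "clock": time; "joints": joint angles; "joint_vel": joint speeds; "joint_efforts": joint torques, N m; "position": TCP position; "ee_rot": TCP orientation; "contact_force": force on the tool from outside, world axes, zero at the start; "wrist_torque": the same for the moment, N m; "gripper_width": finger opening in mm; "grasp_force": force on a finger pad.
Only numpy, scipy, OpenCV 4.12 (cv2) and the standard library are available. Lean on these libraries where they do the work, as an engineer would, in place of code of your own. Each camera call takes 0.05 s, during which the arm holds its last target. There are 200 camera calls.

TASK

The two sliding tube-rack carriers on the loading track have to be coupled, but the holes in their overlapping steel lugs do not quite line up. Take the thick tapered drift from the pin stand and push it down through both holes until its collar sits flat on the upper lug, so that its taper pulls the carriers into line, and leave it there. Let the drift do the pulling: do not shove the carriers with the gripper.

Things in the scene. Friction and masses are not known exactly. Their poses are not given: they have to be found in the camera images.
- drift_grip (a point): Thick drift, tip down in the pin stand; this point: centre of its upright grey handle (24 mm diameter, 70 mm tall, no knob on top), z up. Under the handle a round collar, 56 mm diameter, 6 mm thick; below it a 28 mm shank 18 mm long, then a 42 mm taper to a 6 mm tip. The point is 41 mm above the collar's underside, 101 mm above the tip. 140 to 280 g.
- pin_stand: Fixed white open stand, 80 mm high, origin under its centre. Three pins hang by their collars in 34 mm square holes along its y axis (within 15 degrees of world y), 75 mm apart, order unknown. Besides the drift: a straight flat-ended pin just as thick, with a 42 mm disc on its handle's top, and a slim pin (handle 14 mm). These two are not needed.
- near_carrier: Carrier nearer the robot, with tall tubes; its lug is the UPPER one, 90 mm wide, 8 mm thick. Origin: centre of its through hole, on the lug's top face, 80 mm above the table. x: sliding direction, away from the robot; y across, z up. Hole 32 mm along x, 44 mm along y. Slides along x only, stiffly (5 N). Tubes begin 110 mm from the hole, up to 80 mm above the lug. Seated drift: handle centre at z = 41 mm.
- far_carrier: Carrier farther from the robot, with short tubes; its lug, 8 mm thick, is the LOWER one, 1 mm under the other. Origin: centre of its hole, on its top face, 71 mm above the table; axes, hole, sliding as the near one. Its hole starts 6 to 12 mm farther along +x, so the clear opening is 20 to 26 mm, centred midway. Taper needs up to 20 N down. Tubes begin 110 mm away, up to 50 mm above. Free below to 8 mm.
Mind the look-alikes: they are no part of the job. What is shaped like the part that bears drift_grip but blue, purple or yellow is not meant.

How it is judged:
By the outcome, as a careful person would: the job done as asked, in the order asked, and still so for the second after the job is handed in, with the robot touching nothing.
It also fails if it takes over 35 s, if anything falls off the work surface, if the arm or the gripper's body presses on something with over 40 N, if the wrist force passes 120 N, or if a joint passes its speed limit or range.

## Working session

There is one attempt and no reset: what is moved stays moved. The work goes in short steps, Python scripts to look and compute and a shell command to move; the robot and the scene stay as the last step left them, time stands still between calls to the robot, and variables do not carry over. Pictures are saved under pics/ and viewed, at most 10 in all, crops included, and the job is handed in when it is done.

```bash
mkdir -p pics; cat > h.py <<'E'
import numpy as np, cv2
from bench import *
def cm(n):
    c=camera_model(n); R=cv2.Rodrigues(np.array(c['rvec'],float))[0]
    return np.array(c['K'],float),np.array(c['dist'],float),R,np.array(c['tvec'],float).ravel()
def ray(n,uv,z):
    K,d,R,t=cm(n); p=cv2.undistortPoints(np.array(uv,float).reshape(-1,1,2),K,d).reshape(-1,2)
    D=np.c_[p,np.ones(len(p))]@R; C=-R.T@t
    return C+D*((np.array(z)-C[2])/D[:,2])[:,None]
def cloud(n,dep):
    K,d,R,t=cm(n); v,u=np.mgrid[:420,:560]
    p=cv2.undistortPoints(np.c_[u.ravel(),v.ravel()].astype(float).reshape(-1,1,2),K,d).reshape(-1,2)
    P=np.c_[p,np.ones(len(p))]*dep.reshape(-1,1)
    return ((P-t)@R).reshape(420,560,3)
E
python3 - <<'E'
from h import *
s=read_state();print(s)
for n in ('scene','top'):
    im,d=get_image(n); cv2.imwrite(f'pics/{n}0.png',im); np.save(f'pics/{n}0.npy',d)
    K,_,R,t=cm(n);print(n,K[0,0],-R.T@t,R[2])
E
```

```text
{'clock': 0.0, 'joints': array([ 1.58161181e+00,  3.85571261e-01,  6.62159275e-03, -5.22740472e-04,
       -1.19401388e+00, -2.58526962e-01]), 'joint_vel': array([-0.0009353 ,  0.00134404,  0.00046521,  0.00155804, -0.00140868,
        0.00083122]), 'joint_efforts': array([-5.06738979e-04, -3.92285299e+01,  1.88403815e+01,  4.18626264e+00,
       -4.56544323e-03, -3.11189048e-06]), 'position': array([153.11728679, 605.34260052, 230.20753958]), 'ee_rot': array([ 9.92327149e-01, -1.23634935e-01, -9.52418177e-05,  1.10641420e-03]), 'contact_force': array([-0.51710817,  0.2929577 ,  0.00479689]), 'wrist_torque': array([ 0.0602161 ,  0.02508415, -0.01763391]), 'grasp_force': 0.0, 'gripper_width': 85.49316328956911}
scene 542.4380127451831 [1173.07217833 -274.82158911  728.56001863] [-0.67339773  0.24474139 -0.69759383]
top 418.5917962876253 [427.64280658 -50.91113543 855.18231659] [ 0.13019026  0.0189119  -0.99130865]
```

View pics/scene0.png

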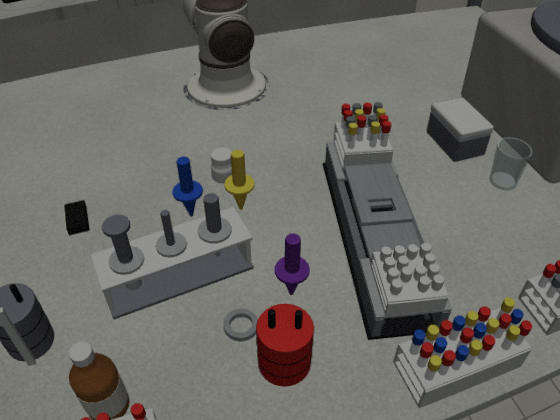

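View pics/top0.png

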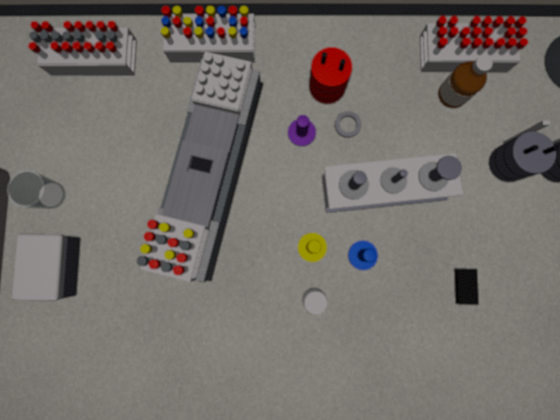

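Scene view: the drift is the right-hand pin, with a thick handle and no disc, at about (213,215). In the top view it is the leftmost, about (355,183). The lug hole is at about (382,205) in the scene view and (201,164) in the top view. Next I'll measure both.

```bash
python3 - <<'E'
from h import *
a=cv2.imread('pics/top0.png');b=cv2.imread('pics/scene0.png')
f=lambda i,x,y,w,h,s:cv2.convertScaleAbs(cv2.resize(i[y:y+h,x:x+w],(w*s,h*s),interpolation=cv2.INTER_CUBIC),alpha=1.8,beta=10)
A=f(a,175,140,50,50,8);B=f(b,355,180,50,50,8)
cv2.imwrite('pics/c.png',np.hstack([A,B]))
for n in('top','scene'):
    d=np.load(f'pics/{n}0.npy');C=cloud(n,d)
    # handle points of drift
    g=ray(n,[(355,183)] if n=='top' else [(213,215)],[150])[0]; print(n,g)
    box=np.hypot(C[...,0]-g[0],C[...,1]-g[1])<45
    m=box&(C[...,2]>100)&(C[...,2]<175)
    P=C[m];print(len(P),P.min(0),P.max(0),np.median(P,0))
    T=P[P[:,2]>148];print('top',len(T),T.mean(0),np.ptp(T,axis=0))
    m=box&(abs(C[...,2]-86)<4);P=C[m];print('collar',P.mean(0),P.min(0),P.max(0))
# hole dark blob
for n,(x,y),i in(('top',(201,164),a),('scene',(382,205),b)):
    g=cv2.cvtColor(i,cv2.COLOR_BGR2GRAY);r=g[y-25:y+25,x-25:x+25]
    m=(r<(46 if n=='top' else 60)).astype(np.uint8)
    k,l,st,ce=cv2.connectedComponentsWithStats(m)
    print(n,[(st[j][4],ce[j]+[x-25,y-25],st[j][:4]+[x-25,y-25,0,0]) for j in range(1,k) if st[j][4]>20], np.percentile(r,[2,10,50,90]))
    c=l[25,25]
    if c:
        rc=cv2.minAreaRect(cv2.findContours((l==c).astype(np.uint8),0,2)[0][0]);bp=cv2.boxPoints(rc)+[x-25,y-25]
        W=ray(n,bp,[80]*4);print(W.mean(0),W)
# track edges direction: lugs cloud top heights
C=cloud('top',np.load('pics/top0.npy'))
for p in((201,164),(188,195),(215,130),(180,250),(222,85),(201,185),(208,145)):print(p,C[p[1],p[0]])
E
```

```text
top [ 550.65707097 -161.3416837   150.        ]
235 [ 547.35326493 -179.91311348  100.12769736] [ 570.61981815 -157.48853028  158.42922629] [ 556.29218735 -166.17067156  153.9863179 ]
top 156 [ 558.75234978 -168.63050647  154.97192657] [23.06425357 22.3526193  10.32404609]
collar [ 555.41608402 -165.17167082   85.41129827] [ 520.98766021 -203.52495963   82.01497999] [ 594.7623253  -119.68875216   89.67901719]
scene [ 592.76687273 -174.01626652  150.        ]
497 [ 548.7395726  -181.24360558  100.0916975 ] [ 573.24413087 -156.99069179  159.65340694] [ 567.77223756 -170.5402304   137.42008073]
top 174 [ 562.83690511 -169.75268413  154.88337426] [24.09485367 24.25291379 11.61298343]
collar [ 573.08233499 -170.97087674   85.99396932] [ 548.92966593 -214.2469845    82.01975398] [ 605.79157203 -131.16173776   89.72871302]
top [(np.int32(234), array([200.58119658, 163.97008547]), array([190, 157,  22,  15])), (np.int32(29), array([222.72413793, 176.93103448]), array([220, 166,   6,  23]))] [ 25.  43. 100. 103.]
[597.68530047 119.46459264  80.        ] [[591.28224528 140.29474928  80.        ]
 [613.22239506 135.75632493  80.        ]
 [604.04324567  98.57540483  80.        ]
 [582.19331588 103.23189154  80.        ]]
scene [(np.int32(134), array([382.86567164, 207.6641791 ]), array([371, 199,  25,  13])), (np.int32(77), array([361.1038961, 222.1038961]), array([357, 210,  19,  20]))] [ 20.  59.  98. 103.]
(201, 164) [612.95020171 134.01907131   9.17339107]
(188, 195) [538.05534964 141.34076724  78.53946784]
(215, 130) [666.91174026  95.68836255  70.77662293]
(180, 250) [434.7360318  143.89273369 110.38729977]
(222, 85) [738.70970241  76.6764163  117.55746896]
(201, 185) [557.47550493 117.63399812  77.52499345]
(208, 145) [636.73936725 108.14081589  71.63642906]
```

View pics/c.png

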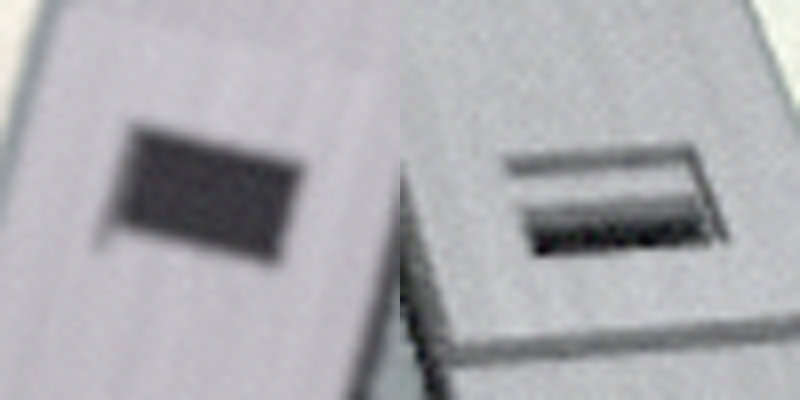

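The crop shows the upper hole's far and near edges in both views, with the lower lug's ledge covering its near (-x) part. Next I'll compute the opening, yaw and tool shifts.

```bash
cat >> h.py <<'E'
from scipy.spatial.transform import Rotation as Ro
def shift(world,yaw=None):
    s=read_state();q=Ro.from_quat(s['ee_rot']);M=q.as_matrix()
    print('pos',s['position'].round(1),'F',s['contact_force'].round(1),'w',round(s['gripper_width'],1),'t',round(s['clock'],2),'j',np.round(s['joints'],2))
    print('yaw x',np.degrees(np.arctan2(M[1,0],M[0,0])).round(2),'down',M[:,2].round(4))
    print('tool shift mm',(M.T@(np.array(world)-s['position'])).round(1))
    if yaw is not None:
        y=np.radians(yaw);T=np.array([[np.cos(y),np.sin(y),0],[np.sin(y),-np.cos(y),0],[0,0,-1]]).T
        T=np.c_[[np.cos(y),np.sin(y),0],[np.sin(y),-np.cos(y),0],[0,0,-1]]
        print('turn',(Ro.from_matrix(M.T@T)).as_rotvec().round(4))
E
python3 - <<'E'
from h import *
c=lambda L,x,y,o=0:[((a-o+.5)/8-.5+x,(b+.5)/8-.5+y) for a,b in L]
far=ray('top',c([(130,125),(302,165)],175,140),[80]*2)
low=ray('top',c([(118,222),(277,262)],175,140),[71]*2)
print('top far upper',far,'\nlow near',low,'mid',(far.mean(0)+low.mean(0))/2)
fs=ray('scene',c([(537,256),(727,242)],355,180,400),[80]*2)
ns=ray('scene',c([(505,158),(690,146)],355,180,400),[80]*2)
ls=ray('scene',c([(525,208),(708,195)],355,180,400),[71]*2)
print('scene far',fs,'near',ns,'low near',ls, 'mid',(fs.mean(0)+ls.mean(0))/2,'upper ctr',(fs.mean(0)+ns.mean(0))/2)
for w in (far,low,fs,ns,ls):
    d=w[1]-w[0]; print(np.degrees(np.arctan2(d[0],-d[1])) )
shift([560,-169,260],-102)
E
```

```text
top far upper [[614.44694071 138.64041265  80.        ]
 [604.94189347  97.22371546  80.        ]] 
low near [[592.79938516 142.8046666   71.        ]
 [583.26962336 104.18515236  71.        ]] mid [598.86446067 120.71348677  75.5       ]
scene far [[604.92808448  96.4484249   80.        ]
 [614.86976436 137.48815238  80.        ]] near [[574.93381206 103.57810589  80.        ]
 [585.11400864 144.24521667  80.        ]] low near [[582.59431588 105.86504882  71.        ]
 [592.45609388 146.33285507  71.        ]] mid [598.71206465 121.53362029  75.5       ] upper ctr [594.96141739 120.43997496  80.        ]
-12.925441595784399
-13.861406923378466
166.38269068791726
165.94596418992995
166.30428970022194
pos [153.1 605.4 230.3] F [-0.2  0.  -0.5] w 85.2 t 0.1 j [ 1.58  0.39  0.01 -0.   -1.19 -0.26]
yaw x -14.21 down [-4.0e-04 -1.9e-03 -1.0e+00]
tool shift mm [584.5 651.  -28.4]
turn [ 1.5000e-03 -1.6000e-03  1.5323e+00]
```

```bash
python3 -m handwheel '[[0.02,0.022,-0.03,0,0,0.05,1],[0.059,0.065,-0.03,0,0,0.156,1],[0.098,0.109,-0.03,0,0,0.26,1],[0.137,0.152,-0.03,0,0,0.364,1],[0.176,0.195,-0.03,0,0,0.468,1],[0.215,0.239,-0.03,0,0,0.572,1],[0.254,0.282,-0.03,0,0,0.676,1],[0.293,0.326,-0.03,0,0,0.78,1],[0.332,0.369,-0.03,0,0,0.884,1],[0.371,0.412,-0.03,0,0,0.988,1]]'; python3 -c "
from h import *
shift([560,-169,240],-103.6)"
```

```text
clock: 1.35
position: [412.2, 113.7, 261.3]
ee_rot: [0.814, -0.581, -0.0, -0.0]
contact_force: [1.5, 0.8, -0.4]
gripper_width: 85.6
grasp_force: 0.0
pos [412.2 113.7 261.3] F [ 1.5  0.8 -0.4] w 85.6 t 1.35 j [ 0.65  0.02 -0.39 -0.   -1.16 -0.32]
yaw x -70.98 down [ 2.e-04  3.e-04 -1.e+00]
tool shift mm [315.4 -47.6  21.3]
turn [-2.000e-04  3.000e-04  5.693e-01]
```

```bash
python3 -m handwheel '[[0.05,-0.008,0.004,0,0,0.09,1],[0.105,-0.016,0.008,0,0,0.19,1],[0.16,-0.024,0.012,0,0,0.29,1],[0.215,-0.032,0.016,0,0,0.39,1],[0.27,-0.041,0.02,0,0,0.49,1],[0.305,-0.046,0.021,0,0,0.56,1],[0.315,-0.048,0.021,0,0,0.57,1],[0.315,-0.048,0.021,0,0,0.57,1]]'; python3 - <<'E'
from h import *
a,_=get_image('top');b,_=get_image('scene')
cv2.imwrite('pics/d.png',np.hstack([cv2.resize(a[100:300,260:460],(400,400)),cv2.resize(b[100:300,100:300],(400,400))]))
shift([560,-169,102],-103.6)
E
```

```text
clock: 2.35
position: [560.5, -166.2, 239.7]
ee_rot: [-0.619, 0.785, 0.001, -0.0]
contact_force: [-0.8, 0.7, 0.9]
gripper_width: 85.3
grasp_force: 0.0
pos [ 560.3 -165.3  240.4] F [-0.2  0.7  0.7] w 85.5 t 2.45 j [-0.01  0.31 -0.08 -0.   -1.18 -0.22]
yaw x -103.38 down [-2.e-04  3.e-04 -1.e+00]
tool shift mm [  3.7  -0.6 138.4]
turn [0.0003 0.0002 0.0038]
```

View pics/d.png

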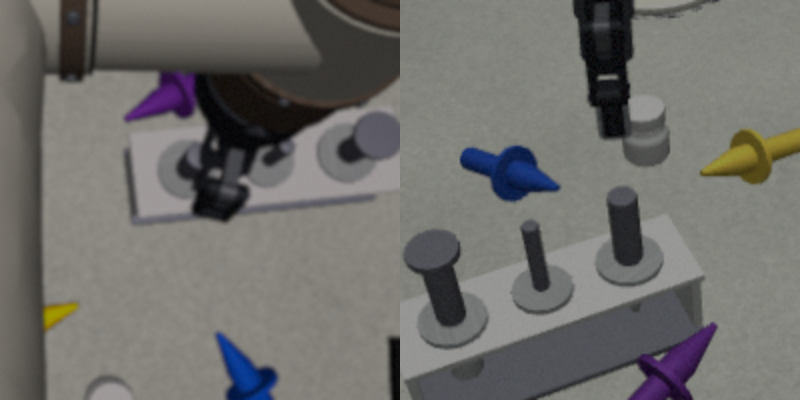

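The fingers are above the drift. The loose look-alikes have toppled by themselves and lie clear of the route. Descending to grip.

```bash
python3 -m handwheel '[[0.003,-0.001,0.03,0,0,0,1],[0.003,-0.001,0.07,0,0,0,1],[0.003,-0.001,0.11,0,0,0,1],[0.003,-0.001,0.13,0,0,0,1],[0.003,-0.001,0.138,0,0,0,1],[0.003,-0.001,0.138,0,0,0,0],[0.003,-0.001,0.138,0,0,0,-1],[0.003,-0.001,0.138,0,0,0,-1],[0.003,-0.001,0.138,0,0,0,-1],[0.003,-0.001,0.138,0,0,0,-1]]'; python3 -c "
from h import *
shift([560,-169,252],-103.6)"
```

```text
clock: 3.7
position: [561.3, -169.4, 103.3]
ee_rot: [-0.619, 0.785, -0.0, 0.0]
contact_force: [-2.1, 1.0, 5.7]
gripper_width: 22.9
grasp_force: 58.9
pos [ 561.3 -169.4  103.3] F [-2.1  1.   5.7] w 22.9 t 3.7 j [-0.02  0.44 -0.26  0.   -0.87 -0.22]
yaw x -103.46 down [ 9.e-04 -2.e-04 -1.e+00]
tool shift mm [-1.000e-01  1.200e+00 -1.487e+02]
turn [-0.0009 -0.      0.0025]
```

```bash
python3 -m handwheel '[[0,0,-0.015,0,0,0,-1],[0,0,-0.04,0,0,0,-1],[0,0,-0.07,0,0,0,-1],[0,0,-0.1,0,0,0,-1],[0,0,-0.13,0,0,0,-1],[0,0,-0.15,0,0,0,-1],[0,0,-0.155,0,0,0,-1],[0,0,-0.155,0,0,0,-1]]'; python3 -c "
from h import *
shift([598.8,120.8,245],-103.6)"
```

```text
clock: 4.7
position: [560.6, -169.2, 256.7]
ee_rot: [-0.619, 0.785, 0.0, -0.0]
contact_force: [-0.8, -0.3, -3.0]
gripper_width: 23.0
grasp_force: 59.0
pos [ 560.6 -169.2  256.7] F [-0.8 -0.3 -3. ] w 23.0 t 4.7 j [-0.02  0.3  -0.05 -0.   -1.22 -0.22]
yaw x -103.48 down [-8.e-04  6.e-04 -1.e+00]
tool shift mm [-290.9   30.5   11.9]
turn [0.0009 0.0004 0.002 ]
```

```bash
python3 -m handwheel '[[-0.02,0.002,0,0,0,0,-1],[-0.06,0.006,0,0,0,0,-1],[-0.105,0.011,0,0,0,0,-1],[-0.15,0.016,0,0,0,0,-1],[-0.195,0.021,0,0,0,0,-1],[-0.24,0.026,0,0,0,0,-1],[-0.272,0.029,0,0,0,0,-1],[-0.288,0.03,0.006,0,0,0,-1],[-0.291,0.0305,0.012,0,0,0,-1],[-0.291,0.0305,0.012,0,0,0,-1]]'; python3 - <<'E'
from h import *
a,d=get_image('scene');t,dt=get_image('top')
cv2.imwrite('pics/e.png',np.hstack([cv2.resize(a[60:260,280:480],(400,400)),cv2.resize(t[60:260,100:300],(400,400))]))
for n,D in(('scene',d),('top',dt)):
    C=cloud(n,D);m=(np.hypot(C[...,0]-599,C[...,1]-121)<40)&(C[...,2]>150)&(C[...,2]<240)
    P=C[m];print(n,len(P))
    for z in range(150,240,10):
        Q=P[abs(P[:,2]-z-5)<5]
        if len(Q)>3:print(z,len(Q),Q.min(0).round(),Q.max(0).round())
shift([598.8,120.8,190],-103.6)
E
```

```text
clock: 5.95
position: [598.4, 120.0, 243.9]
ee_rot: [-0.619, 0.785, 0.0, -0.001]
contact_force: [1.2, -0.7, -3.0]
gripper_width: 22.7
grasp_force: 59.0
scene 789
160 16 [597. 114. 161.] [605. 121. 170.]
170 30 [597. 111. 171.] [607. 124. 180.]
180 39 [596. 109. 180.] [610. 124. 190.]
190 54 [594. 106. 190.] [612. 127. 200.]
200 75 [595. 105. 200.] [614. 127. 210.]
210 5 [608. 103. 210.] [617. 139. 220.]
220 494 [570.  90. 221.] [627. 147. 230.]
230 76 [594. 108. 230.] [611. 130. 240.]
top 477
220 452 [571.  91. 220.] [626. 133. 230.]
230 25 [588. 107. 230.] [603. 115. 240.]
pos [599.  119.6 245.2] F [-0.4 -0.4 -2.3] w 22.5 t 6.05 j [ 0.46  0.35 -0.01  0.   -1.21 -0.7 ]
yaw x -103.54 down [-5.e-04 -5.e-04 -1.e+00]
tool shift mm [-1.1  0.5 55.2]
turn [ 0.0004 -0.0006  0.0011]
```

View pics/e.png

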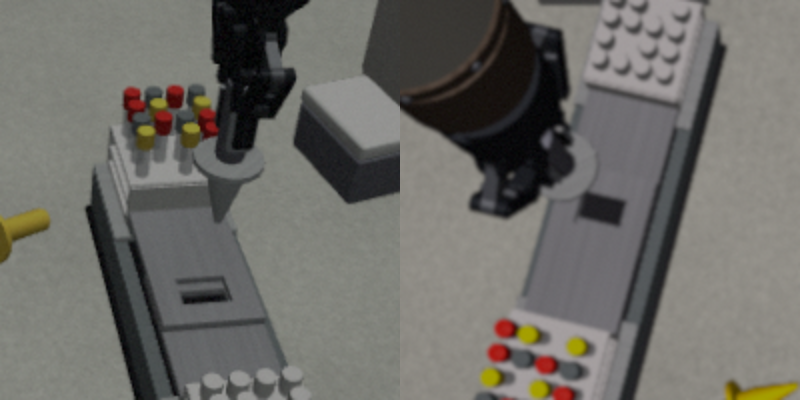

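Drift is vertical; tip in line with the opening within about 2 mm. Descending.

```bash
python3 -m handwheel '[[-0.001,0,0.02,0,0,0,-1],[-0.001,0,0.045,0,0,0,-1],[-0.001,0,0.07,0,0,0,-1],[-0.001,0,0.085,0,0,0,-1],[-0.001,0,0.1,0,0,0,-1],[-0.001,0,0.11,0,0,0,-1],[-0.001,0,0.115,0,0,0,-1],[-0.001,0,0.115,0,0,0,-1]]'; python3 -c "
from h import *
shift([598.8,120.8,102],-103.6)"
```

```text
clock: 7.05
position: [599.3, 121.7, 130.2]
ee_rot: [-0.619, 0.785, 0.0, -0.0]
contact_force: [-0.1, 0.7, -3.2]
gripper_width: 23.2
grasp_force: 59.0
pos [599.3 121.7 130.2] F [-0.1  0.7 -3.2] w 23.2 t 7.05 j [ 0.46  0.45 -0.16 -0.   -0.96 -0.7 ]
yaw x -103.46 down [-5.e-04 -2.e-04 -1.e+00]
tool shift mm [ 1.   0.2 28.2]
turn [ 0.0004 -0.0003  0.0024]
```

```bash
python3 -m handwheel '[[0,0,0.003,0,0,0,-1],[0,0,0.006,0,0,0,-1],[0,0,0.009,0,0,0,-1],[0,0,0.012,0,0,0,-1],[0,0,0.015,0,0,0,-1],[0,0,0.015,0,0,0,-1]]'; python3 -c "
from h import *
shift([598.8,120.8,102],-103.6)"
```

```text
clock: 7.8
position: [598.8, 121.6, 114.7]
ee_rot: [-0.619, 0.785, 0.0, -0.001]
contact_force: [-3.8, 1.3, -2.4]
gripper_width: 22.9
grasp_force: 59.2
pos [598.8 121.6 114.7] F [-3.8  1.3 -2.4] w 22.9 t 7.8 j [ 0.46  0.46 -0.18 -0.   -0.93 -0.7 ]
yaw x -103.47 down [-1.4e-03 -3.0e-04 -1.0e+00]
tool shift mm [ 0.8 -0.2 12.7]
turn [ 0.0013 -0.0006  0.0022]
```

```bash
python3 -m handwheel '[[0,0,0.002,0,0,0,-1],[0,0,0.005,0,0,0,-1],[0,0,0.008,0,0,0,-1],[0,0,0.01,0,0,0,-1],[0,0,0.012,0,0,0,-1],[0,0,0.013,0,0,0,-1],[0,0,0.013,0,0,0,-1]]'; python3 -c "
from h import *
shift([598.8,120.8,102],-103.6)"
```

```text
clock: 8.68
position: [600.0, 121.7, 103.3]
ee_rot: [-0.62, 0.785, -0.001, 0.001]
contact_force: [-4.9, 0.6, 5.2]
gripper_width: 22.6
grasp_force: 59.6
pos [600.  121.7 103.3] F [-4.9  0.6  5.2] w 22.6 t 8.68 j [ 0.46  0.48 -0.19  0.   -0.9  -0.7 ]
yaw x -103.44 down [ 1.7e-03  1.0e-04 -1.0e+00]
tool shift mm [1.2 1.  1.3]
turn [-0.0016  0.0005  0.0029]
```

```bash
python3 -m handwheel '[[0,0,0.001,0,0,0,-1],[0,0,0.002,0,0,0,-1],[0,0,0.003,0,0,0,-1],[0,0,0.003,0,0,0,-1]]'; python3 - <<'E'
from h import *
shift([598.8,120.8,102],-103.6)
a,d=get_image('scene')
cv2.imwrite('pics/f.png',cv2.resize(a[120:260,310:460],(750,700))[:600])
C=cloud('scene',d)
m=(np.hypot(C[...,0]-600,C[...,1]-121)<26)&(C[...,2]<95)&(C[...,2]>75);print(np.percentile(C[m][:,2],[5,25,50,75,95]))
r=np.hypot(C[...,0]-600,C[...,1]-121);m=(r<43)&(r>34)&(C[...,2]<95)&(C[...,2]>60);print(np.percentile(C[m][:,2],[5,25,50,75,95]))
E
```

```text
clock: 9.18
position: [601.5, 121.4, 103.3]
ee_rot: [-0.62, 0.785, -0.002, 0.002]
contact_force: [-5.3, -1.6, 14.0]
gripper_width: 23.0
grasp_force: 60.8
pos [601.5 121.4 103.3] F [-5.3 -1.6 14. ] w 23.0 t 9.18 j [ 0.46  0.48 -0.19  0.   -0.9  -0.7 ]
yaw x -103.39 down [ 5.6e-03 -2.0e-04 -1.0e+00]
tool shift mm [1.2 2.5 1.3]
turn [-0.0055  0.0011  0.0037]
[84.98056918 85.91565393 86.91842162 87.94863932 91.43188911]
[71.59056719 79.30660038 80.42515669 81.30490425 82.4667221 ]
```

View pics/f.png

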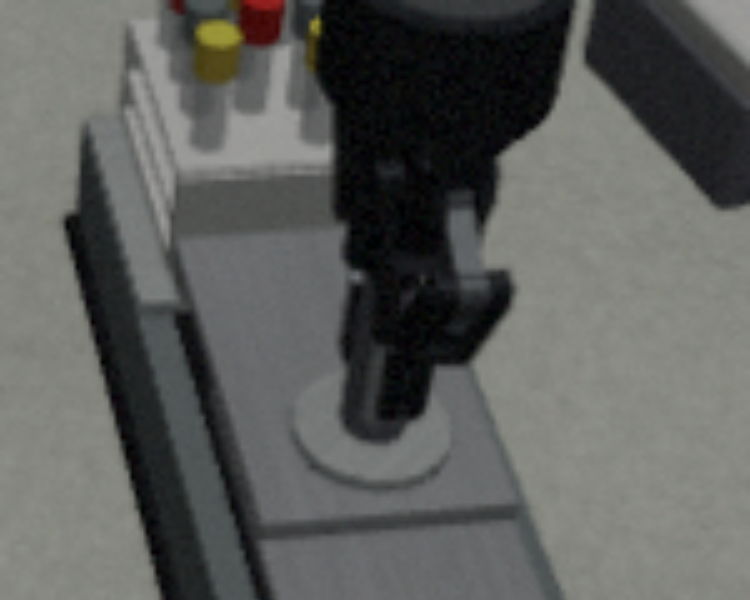

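The collar rests on the upper lug: its top is at about 86 mm, and z stopped while the force rose. Easing the load, then opening and retreating straight up.

```bash
python3 -m handwheel '[[0,0,-0.002,0,0,0,-1],[0,0,-0.002,0,0,0,0.3],[0,0,-0.002,0,0,0,1],[0,0,-0.002,0,0,0,1],[0,0,-0.002,0,0,0,1],[0,0,-0.002,0,0,0,1],[0,0,-0.02,0,0,0,1],[0,0,-0.06,0,0,0,1],[0,0,-0.11,0,0,0,1],[0,0,-0.14,0,0,0,1]]'; python3 -m handwheel '[[0.06,0,-0.01,0,0,0,1],[0.12,0,-0.01,0,0,0,1],[0.15,0,-0.01,0,0,0,1],[0.15,0,-0.01,0,0,0,1]]'; python3 - <<'E'
from h import *
shift([598.8,120.8,102],-103.6)
a,d=get_image('scene');t,dt=get_image('top')
cv2.imwrite('pics/g.png',np.hstack([cv2.resize(a[100:260,300:460],(400,400)),cv2.resize(t[80:240,120:280],(400,400))]))
for n,D in(('scene',d),('top',dt)):
    C=cloud(n,D);r=np.hypot(C[...,0]-600,C[...,1]-121)
    P=C[(r<24)&(r>14)&(C[...,2]<95)&(C[...,2]>75)];A=np.c_[P[:,:2]-[600,121],np.ones(len(P))]
    print(n,len(P),np.linalg.lstsq(A,P[:,2],rcond=None)[0])
    P=C[(r<30)&(C[...,2]>150)];print('handle top',P.mean(0),np.percentile(P[:,2],[50,95]))
    P=C[(r<45)&(r>33)&(abs(C[...,2]-80)<4)];print('lug',np.median(P[:,2]))
E
```

```text
clock: 10.48
position: [600.2, 121.9, 242.4]
ee_rot: [-0.619, 0.785, -0.001, 0.002]
contact_force: [0.6, -0.2, -0.3]
gripper_width: 85.2
grasp_force: 0.0
clock: 10.98
position: [563.8, -26.0, 249.7]
ee_rot: [-0.618, 0.786, -0.0, 0.0]
contact_force: [-0.2, -0.1, 0.5]
gripper_width: 85.4
grasp_force: 0.0
pos [563.8 -26.  249.7] F [-0.2 -0.1  0.5] w 85.4 t 10.97 j [ 0.24  0.27 -0.11  0.   -1.19 -0.48]
yaw x -103.64 down [ 5.e-04  1.e-04 -1.e+00]
tool shift mm [-150.9    0.7  147.7]
turn [-0.0004  0.0002 -0.0008]
scene 211 [-3.54251317e-03 -1.81314454e-03  8.67284733e+01]
handle top [604.2224421  119.34480167 154.76231981] [155.12826035 156.76443136]
lug 80.61149798606621
top 248 [-8.78701319e-03 -4.94823033e-03  8.58757406e+01]
handle top [600.64478387 120.40479562 155.55363306] [155.65827939 157.8988303 ]
lug 79.93340492291843
```

View pics/g.png

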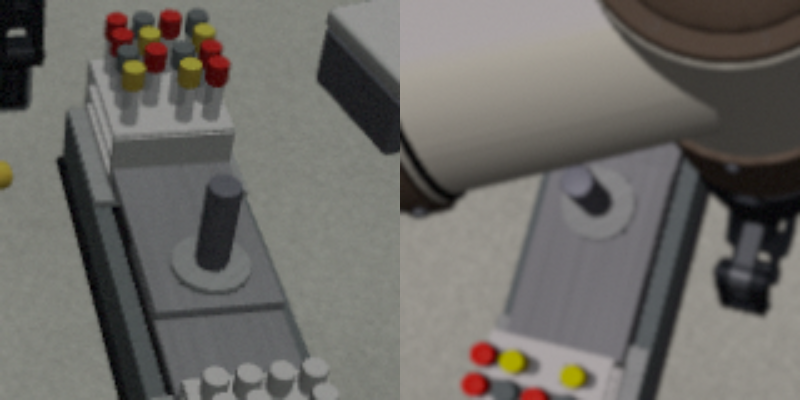

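The drift stands upright with its collar flat: 6 mm above the lug, tilt under 1°. The robot is clear.

```bash
python3 -c "
from bench import *
print(job_done())"
```

```text
the job is handed in; nothing more can be done
None
```

The drift is through both lugs with its collar flat on the upper one, the carriers are coupled, and the robot is clear; I handed the job in at about 11 s on the robot's clock (no verdict shown).

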